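# Set the flip tags of the stock bins

### The arm

A 6-joint arm with a two-finger parallel gripper is mounted at the origin on the work surface. World frame = base frame: x ahead of the robot, y to its left, z up, the work surface at z = 0. Lengths are in m, angles in rad, forces in N, time in s.
With the tool pointing down it reaches from about 0.35 to 0.8 m from the base axis. Payload 7.3 kg.
Tool frame: the origin (TCP) lies on the centre line of the jaws, within the pads' length; the fingertips stand 17 mm ahead of it and the grasp point (between the pads) lies 2 mm behind it; z points along the fingers, y is the direction in which the jaws open and shut (so a half turn about z gives the same grasp; the last joint's range is limited). The gripper opens to 85 mm and grips with 20 to 120 N. Pads are 22 mm wide; open, the fingers measure 114 mm over their backs; the gripper's body (76 mm by 85 mm) begins 54 mm behind the grasp point. The pads swing forward as they close: fully open they stand 13 mm farther back than shut.
Start: joints at [1.006, 0.342, 1.524, -0, 1.275, -0.146], TCP at [0.213, 0.48, 0.248] pointing down, gripper open.
Joint ranges: [-2.53, 2.53], [-0.77, 2.02], [0.04, 2.7], [-1, 4.14], [0.28, 2.66], [-3.11, 3.11]. Speed limits (rad/s): [2.57, 2.57, 3.14, 3.14, 3.14, 3.14].

### API

Orientations are given as a unit quaternion [w, x, y, z].
In Python, from plant import r gives the robot as it stands.
- The arm moves only by the tool send_rows, never from a script. Its argument "moves" is a list that holds one entry, the list of rows, each a list of 6 numbers: the shift along the tool's x, y, z in units of 0.03 m (1.0 is 0.03 m), then the turn, a rotation vector about the tool's x, y, z in units of 0.08 rad (1.0 is 0.08 rad). In form: [[[x, y, z, rx, ry, rz], ...]]. A call has 1 to 5 rows; each row shifts and turns the commanded pose from where the row before left it, along the tool's axes as they then stand; what a row does not reach is not made up. A row lasts 1/10 s, in which the tool goes at most 50 mm and 8.59 degrees, less where a joint would pass 70% of its speed; a pose out of reach is approached as far as the arm can. A call with a number of a shift or a turn outside -1 to 1 is refused whole. A call with a gripper value outside its range is refused whole. "claw" is the closure, from 0 (fully open) to 1 (shut), set as the call begins (left out, the last holds). The fingers move at their own pace and stop on an object; "newtons" is the grip in N (left out, the last holds). Time passes only in rows, so rows that do not move let the fingers close. It gives the time, the measured TCP pose, the force and the opening at its end, in the units of the state.
- r.get_state(): the state, without advancing time (a new reading comes with each control period).
- r.read_camera(name): name is "scene" or "top" or "wrist"; returns the picture (480x640x3 uint8, red, green, blue); there is no depth.
- r.calibration(name): a dict with "camera_matrix" (3x3 intrinsics, pixels), "k1" (the pictures are not rectified: a ray, as slopes to the right and down, at radius r is drawn at 1 + k1 r^2 times it, then the intrinsics apply), "rvec" (rotation vector, rad) and "tvec" (3), from world to camera coordinates, as OpenCV has them. Camera axes: x right, y down, z forward; pixel columns grow to the right and rows downward; lengths in m; the calibration is good to about 2 mm. A picture is of the moment at which its call begins: read the wrist's pose just before it. calibration takes no time and is no camera call; for the wrist camera it gives the pose at the moment of the call.
- r.finish_job(): hands the job in, once; it reports no verdict.
The state is a dict: "t": time; "q": joint angles; "joint_vel": joint speeds; "tau": joint torques, N m; "ee_pos": TCP position; "eef_rot": TCP orientation; "wrist_force": force on the tool from outside, world axes, zero at the start; "moment": the same for the moment, N m; "finger_gap": opening from 0.0 (shut) to 1.0 (fully open).
Only numpy, scipy, OpenCV 4.12 (cv2) and the standard library are available. Lean on these libraries where they do the work, as an engineer would, in place of code of your own. Each camera call takes 0.05 s, during which the arm holds its last target.

### The job

Set the flip tags in front of the four stock bins: with a fingertip, push tags over until the tag of each bin packed full leans well over towards its bin (disc face up), and the tag of the nearly empty bin, with just one item left, leans well over towards the robot (two-bar face up). Push gently: do not grip or force the tags, and leave the bins and the loose things around them where they stand, neither shifted nor lifted.

Things in the scene. Friction and masses are not known exactly. Their poses are not given: they have to be found in the camera images.
- board: Fixed plywood stock board on the bench, 340 (x) x 520 (y) x 6 mm. Origin: centre of its underside; x points away from the robot, y along the row to the left. Four places 120 mm apart at y about -180, -60, 60, 180 mm, each with a tag stand at x = -85 mm and a bin at x = about 85 mm.
- stand_a: Fixed steel stand of tag A: foot 44 (x) x 78 (y) x 6 mm, two posts 40 mm high at y = +-36 mm, hinge pin along y 34 mm above its underside. Origin: centre of its underside; x points to the bin it belongs to, straight ahead (bin centre 170 mm, bin front 110 mm away). Any stand may be at any place of the row.
- stand_b: Fixed steel stand of tag B: foot 44 (x) x 78 (y) x 6 mm, two posts 40 mm high at y = +-36 mm, hinge pin along y 34 mm above its underside. Origin: centre of its underside; x points to the bin it belongs to, straight ahead (bin centre 170 mm, bin front 110 mm away). Any stand may be at any place of the row.
- stand_c: Fixed steel stand of tag C: foot 44 (x) x 78 (y) x 6 mm, two posts 40 mm high at y = +-36 mm, hinge pin along y 34 mm above its underside. Origin: centre of its underside; x points to the bin it belongs to, straight ahead (bin centre 170 mm, bin front 110 mm away). Any stand may be at any place of the row.
- stand_d: Fixed steel stand of tag D: foot 44 (x) x 78 (y) x 6 mm, two posts 40 mm high at y = +-36 mm, hinge pin along y 34 mm above its underside. Origin: centre of its underside; x points to the bin it belongs to, straight ahead (bin centre 170 mm, bin front 110 mm away). Any stand may be at any place of the row.
- tag_a (a joint): Flip tag A, white leaf 60 mm wide, 4 mm thick, reaching 56 mm from the pin of stand_a. Angle, rad: 0 upright, + leaning to the bin (large black disc up), - leaning to the robot (two black bars up), stops at -0.55 and +0.55. Stiff hinge, stays where left; moves at 0.5 N on its edge, 1.2 N 20 mm from the pin. A fingertip swept level along x 20 mm over the pin, from the side it leans to, carries it over.
- tag_b (a joint): Flip tag B, white leaf 60 mm wide, 4 mm thick, reaching 56 mm from the pin of stand_b. Angle, rad: 0 upright, + leaning to the bin (large black disc up), - leaning to the robot (two black bars up), stops at -0.55 and +0.55. Stiff hinge, stays where left; moves at 0.5 N on its edge, 1.2 N 20 mm from the pin. A fingertip swept level along x 20 mm over the pin, from the side it leans to, carries it over.
- tag_c (a joint): Flip tag C, white leaf 60 mm wide, 4 mm thick, reaching 56 mm from the pin of stand_c. Angle, rad: 0 upright, + leaning to the bin (large black disc up), - leaning to the robot (two black bars up), stops at -0.55 and +0.55. Stiff hinge, stays where left; moves at 0.5 N on its edge, 1.2 N 20 mm from the pin. A fingertip swept level along x 20 mm over the pin, from the side it leans to, carries it over.
- tag_d (a joint): Flip tag D, white leaf 60 mm wide, 4 mm thick, reaching 56 mm from the pin of stand_d. Angle, rad: 0 upright, + leaning to the bin (large black disc up), - leaning to the robot (two black bars up), stops at -0.55 and +0.55. Stiff hinge, stays where left; moves at 0.5 N on its edge, 1.2 N 20 mm from the pin. A fingertip swept level along x 20 mm over the pin, from the side it leans to, carries it over.
- bin_vials: FULL bin: packed with twelve standing amber vials with white caps, tops 76 mm high. Loose grey plastic bin, 120 (x) x 95 (y) x 65 mm high, its front wall (-x, towards the tags) lower at 39 mm. Origin: centre of its underside. Any bin may stand at any of the four places.
- bin_cups: FULL bin: packed with six upturned white sample cups, tops 76 mm high. Loose grey plastic bin, 120 (x) x 95 (y) x 65 mm high, its front wall (-x, towards the tags) lower at 39 mm. Origin: centre of its underside. Any bin may stand at any of the four places.
- bin_last: NOT full: one single amber vial left, lying on the floor of the bin. Loose grey plastic bin, 120 (x) x 95 (y) x 65 mm high, its front wall (-x, towards the tags) lower at 39 mm. Origin: centre of its underside. Any bin may stand at any of the four places.
- bin_filters: FULL bin: packed with five upright cardboard filter boxes, tops 76 mm high. Loose grey plastic bin, 120 (x) x 95 (y) x 65 mm high, its front wall (-x, towards the tags) lower at 39 mm. Origin: centre of its underside. Any bin may stand at any of the four places.
- weight: Small brass cylinder 22 mm across, 35 mm high, on the board between two tag places. Loose bystander, to be left alone. Origin: centre of its underside.
- dropper: Small amber bottle 24 mm across, 50 mm high, on the board between two tag places. Loose bystander, to be left alone. Origin: centre of its underside.
- flask: White plastic bottle 66 mm across, 170 mm high, on the bench left of the board. Loose bystander, to be left alone. Origin: centre of its underside.
- beaker: Clear plastic beaker 70 mm across, 90 mm high, on the bench left of the board. Loose bystander, to be left alone. Origin: centre of its underside.
- tape: Blue tape roll 90 mm across, 24 mm high, on the bench right of the board. Loose bystander, to be left alone. Origin: centre of its underside.
- driver: Black-handled screwdriver, about 190 mm long, lying on the bench on the robot's near left. Loose bystander, to be left alone.
- jar: White jar 70 mm across, 80 mm high, on the bench right of the board. Loose bystander, to be left alone. Origin: centre of its underside.
There are look-alikes about, which are no part of the job. Leave any green, purple or red look-alike of the bin_filters alone.

How it is judged:
At the end, for the whole second after the job is handed in: Tags standing in front of the three full bins are at more than +0.3 rad (leaning to the bin), the other one below -0.3 rad (leaning to the robot), all still; bins and loose bystanders within 25 mm of where they started ((y of bin_vials in the frame of stand_a above 0.06 m or y of bin_vials in the frame of stand_a below -0.06 m or value of joint tag_a above 0.3 rad) and (y of bin_cups in the frame of stand_a above 0.06 m or y of bin_cups in the frame of stand_a below -0.06 m or value of joint tag_a above 0.3 rad) and (y of bin_filters in the frame of stand_a above 0.06 m or y of bin_filters in the frame of stand_a below -0.06 m or value of joint tag_a above 0.3 rad) and (y of bin_last in the frame of stand_a above 0.06 m or y of bin_last in the frame of stand_a below -0.06 m or value of joint tag_a below -0.3 rad) and velocity of joint tag_a between -0.1 and 0.1 rad/s and (y of bin_vials in the frame of stand_b above 0.06 m or y of bin_vials in the frame of stand_b below -0.06 m or value of joint tag_b above 0.3 rad) and (y of bin_cups in the frame of stand_b above 0.06 m or y of bin_cups in the frame of stand_b below -0.06 m or value of joint tag_b above 0.3 rad) and (y of bin_filters in the frame of stand_b above 0.06 m or y of bin_filters in the frame of stand_b below -0.06 m or value of joint tag_b above 0.3 rad) and (y of bin_last in the frame of stand_b above 0.06 m or y of bin_last in the frame of stand_b below -0.06 m or value of joint tag_b below -0.3 rad) and velocity of joint tag_b between -0.1 and 0.1 rad/s and (y of bin_vials in the frame of stand_c above 0.06 m or y of bin_vials in the frame of stand_c below -0.06 m or value of joint tag_c above 0.3 rad) and (y of bin_cups in the frame of stand_c above 0.06 m or y of bin_cups in the frame of stand_c below -0.06 m or value of joint tag_c above 0.3 rad) and (y of bin_filters in the frame of stand_c above 0.06 m or y of bin_filters in the frame of stand_c below -0.06 m or value of joint tag_c above 0.3 rad) and (y of bin_last in the frame of stand_c above 0.06 m or y of bin_last in the frame of stand_c below -0.06 m or value of joint tag_c below -0.3 rad) and velocity of joint tag_c between -0.1 and 0.1 rad/s and (y of bin_vials in the frame of stand_d above 0.06 m or y of bin_vials in the frame of stand_d below -0.06 m or value of joint tag_d above 0.3 rad) and (y of bin_cups in the frame of stand_d above 0.06 m or y of bin_cups in the frame of stand_d below -0.06 m or value of joint tag_d above 0.3 rad) and (y of bin_filters in the frame of stand_d above 0.06 m or y of bin_filters in the frame of stand_d below -0.06 m or value of joint tag_d above 0.3 rad) and (y of bin_last in the frame of stand_d above 0.06 m or y of bin_last in the frame of stand_d below -0.06 m or value of joint tag_d below -0.3 rad) and velocity of joint tag_d between -0.1 and 0.1 rad/s and distance of each of bin_vials, bin_cups, bin_filters, bin_last, weight, dropper, flask, beaker, tape, driver, jar from where it was at the start of the episode below 0.025 m); the robot touches nothing.
It fails at once if a bin is shifted, tipped or lifted (moved more than 25 mm or tilted more than 0.3 rad) (distance of any of bin_vials, bin_cups, bin_filters, bin_last from where it was at the start of the episode above 0.025 m or angle between any of bin_vials, bin_cups, bin_filters, bin_last's own z axis and vertical above 0.3 rad).
It fails at once if a loose bystander is moved more than 25 mm or lifted (distance of any of weight, dropper, flask, beaker, tape, driver, jar from where it was at the start of the episode above 0.025 m).
It fails at once if a tag is gripped or forced (more than 25 N between fingers and a tag with its stand) (contact force between the fingers and stand_a above 25 N or contact force between the fingers and stand_b above 25 N or contact force between the fingers and stand_c above 25 N or contact force between the fingers and stand_d above 25 N).
It also fails if it takes over 58 s, if anything falls off the work surface, if the arm or the gripper's body presses on something with over 40 N, if the wrist force passes 120 N, or if a joint passes its speed limit or range.

## Working session

There is one attempt and no reset: what is moved stays moved. The work goes in short steps, Python scripts to look and compute and a tool call to move; the robot and the scene stay as the last step left them, time stands still between calls to the robot, and variables do not carry over. Pictures are saved under pics/ and viewed, and the job is handed in when it is done.

Besides the shell and the picture viewer there is one more tool, called after "Emit:" as name([rows], argument=value, ...), one row to a line, values as JSON. send_rows: Moves the arm, as the interface text tells. Its arguments: {"type":"object","properties":{"moves":{"type":"array"},"claw":{"type":"number"},"newtons":{"type":"number"}},"required":["moves"]}

```bash
mkdir -p pics; python3 - <<'E'
from plant import r
import cv2
s=r.get_state();print(s['t'],s['ee_pos'],s['eef_rot'],s['finger_gap'])
for n in('scene','top'):
    im=r.read_camera(n);cv2.imwrite(f'pics/{n}0.png',im[:,:,::-1]);c=r.calibration(n);print(n,c)
E
```

```text
0.0 [0.21329089 0.47932634 0.24763459] [-2.47822935e-04  2.07862060e-01  9.78157856e-01 -7.15283714e-04] 1.0019849541280943
scene {'camera_matrix': array([[456.94344218,   0.        , 326.88940992],
       [  0.        , 456.94344218, 241.67661828],
       [  0.        ,   0.        ,   1.        ]]), 'k1': -0.09587448422964598, 'rvec': array([ 1.51032215,  2.1474463 , -0.76384652]), 'tvec': array([ 0.17974792, -0.34298758,  1.39858095])}
top {'camera_matrix': array([[546.57930894,   0.        , 314.73805938],
       [  0.        , 546.57930894, 248.41022777],
       [  0.        ,   0.        ,   1.        ]]), 'k1': -0.05729328382218624, 'rvec': array([ 2.12161307, -2.10630242,  0.1756272 ]), 'tvec': array([0.00915178, 0.52500257, 1.21508156])}
```

View pics/scene0.png

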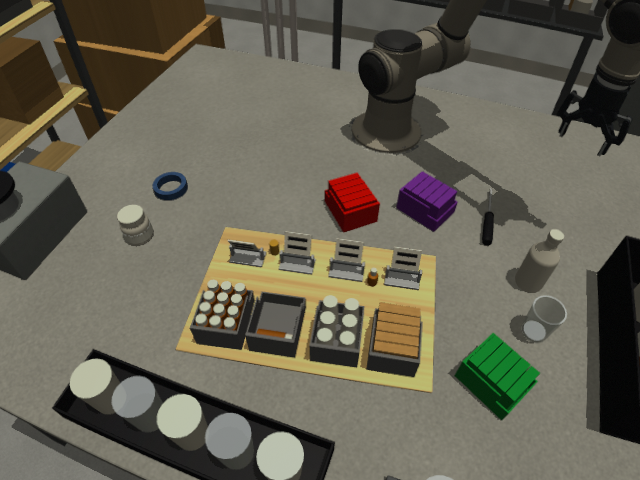

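View pics/top0.png

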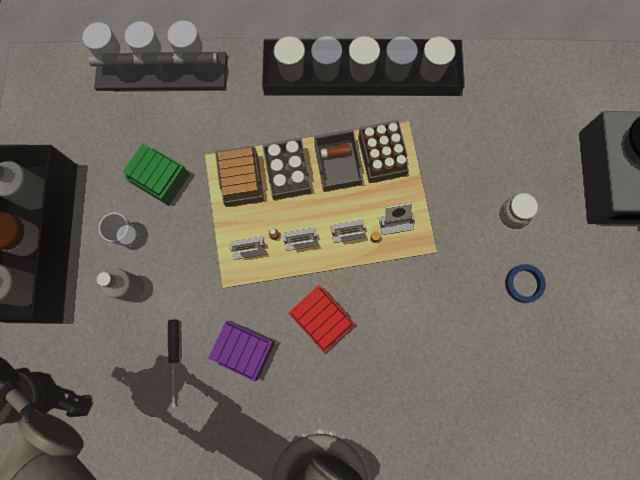

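```bash
python3 - <<'E'
import cv2,numpy as np
a=cv2.imread('pics/top0.png')[190:300,205:445];b=cv2.imread('pics/scene0.png')[220:300,215:445]
a=cv2.resize(a,(780,357),interpolation=cv2.INTER_CUBIC);b=cv2.resize(b,(780,271)[:2],interpolation=cv2.INTER_CUBIC)
cv2.imwrite('pics/crop0.png',np.vstack([a,b[:240]]))
E
```

```text
(no output)
```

View pics/crop0.png

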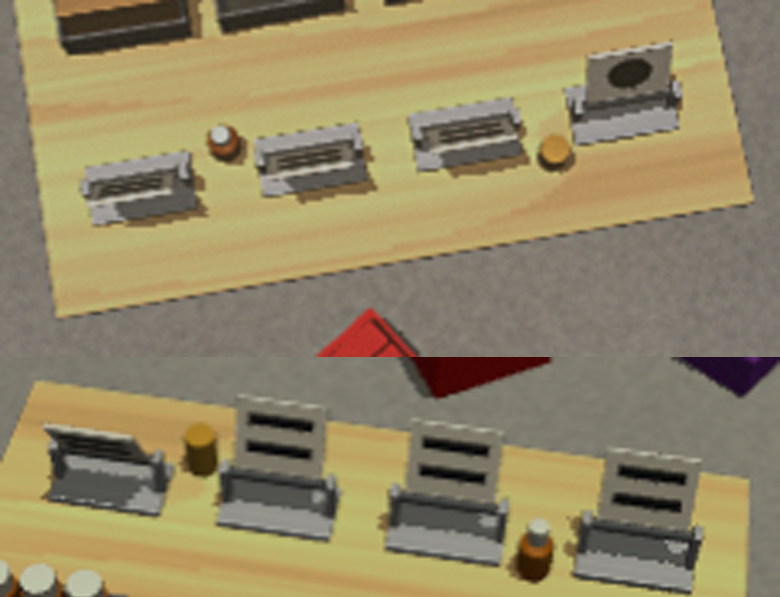

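```bash
cat > h.py <<'E'
import cv2,numpy as np
from plant import r
def cam(n):
    c=r.calibration(n);R,_=cv2.Rodrigues(c['rvec']);return c['camera_matrix'],c['k1'],R,c['tvec']
def proj(n,P):
    K,k,R,t=cam(n);q=np.atleast_2d(P)@R.T+t;x=q[:,:2]/q[:,2:];x=x*(1+k*(x**2).sum(1,keepdims=True));return x@K[:2,:2].T+K[:2,2]
def ray(n,p,z):
    K,k,R,t=cam(n);u=cv2.undistortPoints(np.array(p,float).reshape(-1,1,2),K,np.array([k,0,0,0.]))[:,0]
    d=np.c_[u,np.ones(len(u))]@R;C=-R.T@t;return C+d*((z-C[2])/d[:,2])[:,None]
E
python3 - <<'E'
from h import *
for n in('scene','top'):
    K,k,R,t=cam(n);print(n,'C',-R.T@t)
im=cv2.imread('pics/top0.png')
hsv=cv2.cvtColor(im,cv2.COLOR_BGR2HSV)
m=cv2.inRange(hsv,(12,60,90),(32,255,255));m=cv2.morphologyEx(m,5-1,np.ones((3,3)))if 0 else m
cs,_=cv2.findContours(cv2.morphologyEx(m,cv2.MORPH_OPEN,np.ones((3,3))),0,1)
c=max(cs,key=cv2.contourArea);hull=cv2.convexHull(c)
ap=cv2.approxPolyDP(hull,6,True)[:,0];print(ap);print(ray('top',ap,.006))
E
```

```text
scene C [1.1564556  0.20397769 0.85263241]
top C [ 0.29032721 -0.01435426  1.29137087]
[[409 122]
 [436 252]
 [222 287]
 [205 154]]
[[ 0.85679936 -0.21946488  0.006     ]
 [ 0.52591389 -0.27564701  0.006     ]
 [ 0.43865437  0.23335157  0.006     ]
 [ 0.77142485  0.29002758  0.006     ]]
```

```bash
cat >> h.py <<'E'
B=np.array([[0.8568,-0.2195],[0.5259,-0.2756],[0.4387,0.2334],[0.7714,0.2900]]);CT=B.mean(0)
ey=(B[2]-B[1]+B[3]-B[0]);ey/=np.linalg.norm(ey);ex=np.array([ey[1],-ey[0]])
def W(x,y,z): return np.r_[CT+ex*x+ey*y,z]
YS={'vials':-.18,'last':-.06,'cups':.06,'filters':.18}
E
python3 - <<'E'
from h import *
print(CT,ex,ey,np.arctan2(ex[1],ex[0]))
a=[cv2.imread(f'pics/{n}0.png') for n in('scene','top')]
crops=[]
for n,im,(x0,x1,y0,y1) in zip(('scene','top'),a,((215,445,220,300),(205,445,190,300))):
    s=780/(x1-x0);c=cv2.resize(im[y0:y1,x0:x1],None,fx=s,fy=s,interpolation=cv2.INTER_CUBIC)
    for k,y in YS.items():
        for th,col in((-.55,(0,0,255)),(0,(0,200,0)),(.55,(255,0,0))):
            P=[W(-.085+.056*np.sin(th),y+d,.040+.056*np.cos(th)) for d in(.03,-.03)]
            p=(proj(n,P)-[x0,y0])*s;cv2.line(c,tuple(map(int,p[0])),tuple(map(int,p[1])),col,1)
        p=(proj(n,[W(-.085,y+d,.040) for d in(.036,-.036)])-[x0,y0])*s;cv2.line(c,tuple(map(int,p[0])),tuple(map(int,p[1])),(255,0,255),1)
    crops.append(c)
cv2.imwrite('pics/ov.png',np.vstack(crops)[:600])
for k,y in YS.items(): print(k,W(-.085,y,.04))
E
```

```text
[0.6482   0.007075] [0.98594288 0.16708271] [-0.16708271  0.98594288] 0.16787004061196897
vials [ 0.59446974 -0.18459675  0.04      ]
last [ 0.57441982 -0.0662836   0.04      ]
cups [0.55436989 0.05202954 0.04      ]
filters [0.53431997 0.17034269 0.04      ]
```

View pics/ov.png

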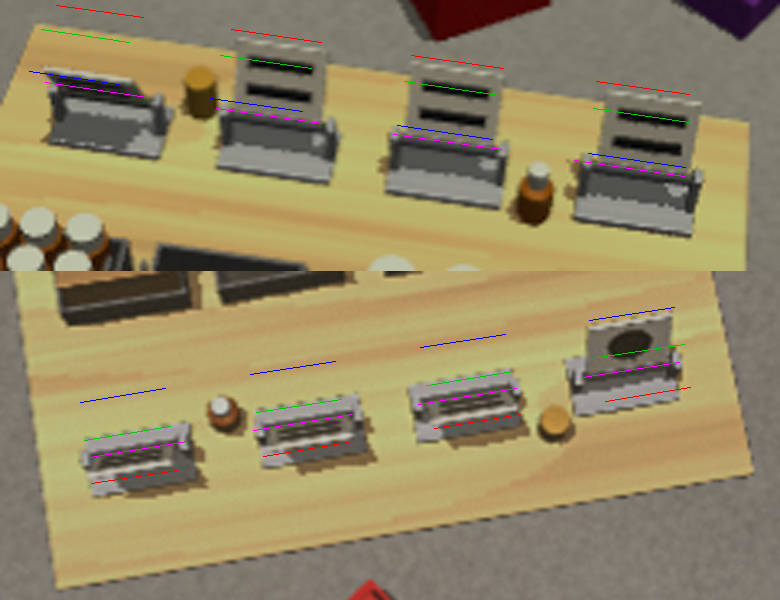

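Emit:
send_rows([
  [[0, 0, 0, 0, 0, -1], [0, 0, 0, 0, 0, -1], [0, 0, 0, 0, 0, -1], [0, 0, 0, 0, 0, -1], [0, 0, 0, 0, 0, -1]],
], claw=1, newtons=20)

```text
t: 0.6
ee_pos: [0.2134, 0.4794, 0.2479]
eef_rot: [-0.0, 0.008, 1.0, -0.0]
wrist_force: [-0.4, -0.1, -0.4]
finger_gap: 0.146
```

Emit:
send_rows([
  [[0, 0, 0, 0, 0, -1], [0, 0, 0, 0, 0, -1], [0, 0, 0, 0, 0, -0.3]],
])

```text
t: 0.9
ee_pos: [0.2134, 0.4795, 0.2479]
eef_rot: [-0.0, -0.083, 0.997, -0.0]
wrist_force: [-1.1, -0.4, 0.2]
finger_gap: -0.003
```

```bash
cat >> h.py <<'E'
from scipy.spatial.transform import Rotation as Ro
def go(bx,by,z):
    s=r.get_state();q=s['eef_rot'];R=Ro.from_quat([q[1],q[2],q[3],q[0]]).as_matrix()
    d=R.T@(W(bx,by,z)-s['ee_pos'])/.03
    ye=np.arctan2(R[1,1],R[0,1])-np.arctan2(ey[1],ey[0]);print('t',s['t'],'pos',s['ee_pos'],'gap',s['finger_gap'],'F',s['wrist_force'],'units',d.round(2),'rz units',ye/.08,'tilt',R[:,2].round(3))
def bpos():
    p=r.get_state()['ee_pos'];d=p[:2]-CT;return d@ex,d@ey,p[2]
E
python3 - <<'E'
from h import *
go(-.145,.18,.15)
E
```

```text
t 0.9 pos [0.21336224 0.47946377 0.24794653] gap -0.0026285048261408097 F [-1.06472281 -0.3773383   0.18435831] units [ -6.84 -11.94   3.27] rz units -0.012228595629326655 tilt [-0.    -0.001 -1.   ]
```

Emit:
send_rows([
  [[-0.57, -1, 0, 0, 0, 0], [-0.57, -1, 0, 0, 0, 0], [-0.57, -1, 0, 0, 0, 0], [-0.57, -1, 0, 0, 0, 0], [-0.57, -1, 0, 0, 0, 0]],
])

```text
t: 1.4
ee_pos: [0.3231, 0.3446, 0.2482]
eef_rot: [-0.0, -0.082, 0.997, -0.0]
wrist_force: [0.9, 0.4, -0.6]
finger_gap: 0.002
```

Emit:
send_rows([
  [[-0.57, -1, 0, 0, 0, 0], [-0.57, -1, 0, 0, 0, 0], [-0.57, -1, 0, 0, 0, 0], [-0.57, -1, 0.3, 0, 0, 0], [-0.57, -1, 0.6, 0, 0, 0]],
])

```text
t: 1.9
ee_pos: [0.4329, 0.2109, 0.222]
eef_rot: [0.001, -0.082, 0.997, 0.0]
wrist_force: [0.2, 1.3, -1.4]
finger_gap: -0.0
```

Emit:
send_rows([
  [[-0.57, -1, 0.8, 0, 0, 0], [-0.57, -0.94, 0.8, 0, 0, 0], [0, 0, 0.7, 0, 0, 0], [0, 0, 0, 0, 0, 0]],
])

```text
t: 2.3
ee_pos: [0.4734, 0.1589, 0.1495]
eef_rot: [-0.003, -0.081, 0.997, -0.0]
wrist_force: [-0.3, 1.4, -0.4]
finger_gap: 0.0
```

```bash
python3 - <<'E'
from h import *
go(-.145,.18,.08)
for n in('scene','wrist','top'):
    im=r.read_camera(n);cv2.imwrite(f'pics/{n}1.png',im[:,:,::-1])
t=r.get_state()['ee_pos']
print(proj('scene',[t+[0,0,-.017]]),proj('top',[t+[0,0,-.017]]))
a=cv2.imread('pics/scene1.png')[180:330,240:460];a=cv2.resize(a,None,fx=3.5,fy=3.5)
cv2.imwrite('pics/s1c.png',a)
E
```

```text
t 2.3 pos [0.47336865 0.15891921 0.14954045] gap 0.00019320024906908372 F [-0.30045588  1.36392984 -0.36844195] units [-0.08  0.04  2.32] rz units -0.07097121761931446 tilt [-0.006 -0.001 -1.   ]
[[408.84108756 220.67922484]] [[244.99110724 263.39387846]]
```

View pics/s1c.png

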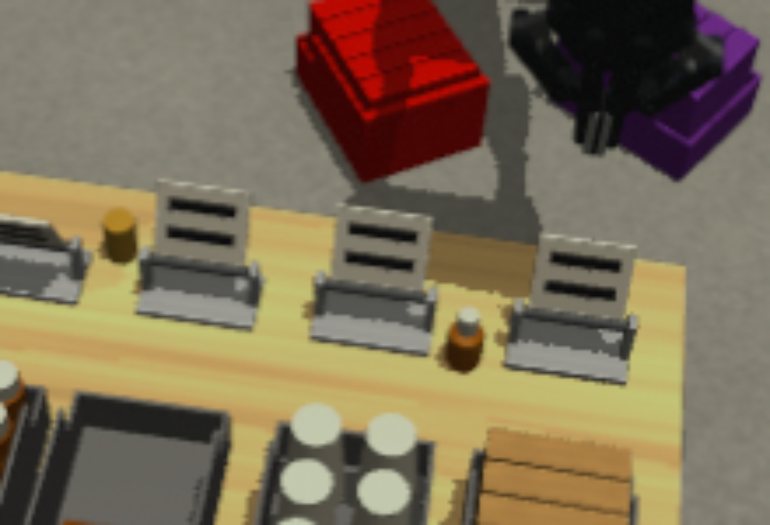

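View pics/wrist1.png

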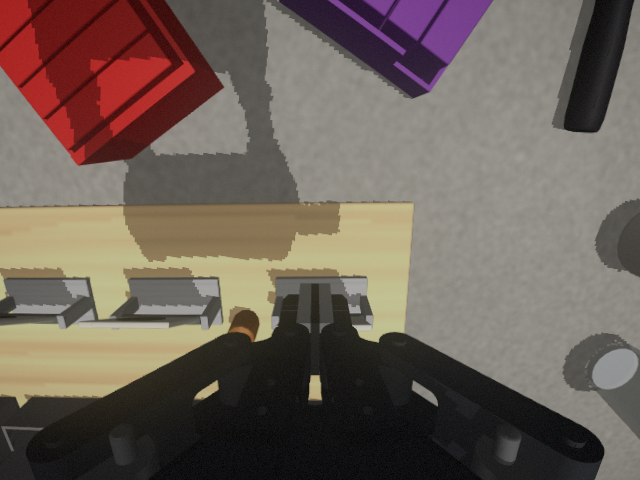

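Emit:
send_rows([
  [[0, 0, 0.8, 0, 0, 0], [0, 0, 0.8, 0, 0, 0], [0, 0, 0.7, 0, 0, 0], [-0.3, 0, 0, 0, 0, 0], [-0.3, 0, 0, 0, 0, 0]],
])

```text
t: 2.95
ee_pos: [0.4939, 0.1638, 0.0848]
eef_rot: [0.001, -0.083, 0.997, 0.0]
wrist_force: [-0.3, -0.0, -0.6]
finger_gap: 0.003
```

```bash
python3 - <<'E'
from h import *
go(-.088,.18,.08);print(bpos(),r.get_state()['wrist_force'])
print(ray('top',[[318,287],[290,318],[352,320],[320,352]],.07), [((ray('top',[p],.07)[0,:2]-CT)@ex,(ray('top',[p],.07)[0,:2]-CT)@ey) for p in ([318,287],[290,318])])
E
```

```text
t 2.95 pos [0.49391207 0.16384223 0.08479065] gap 0.002774482102267292 F [-0.31877899 -0.0182997  -0.57613679] units [-1.26 -0.01  0.16] rz units -0.022490837607314074 tilt [ 0.002  0.    -1.   ]
(np.float64(-0.1259259908685), np.float64(0.1803423787777492), np.float64(0.08479064548147683)) [-0.31877899 -0.0182997  -0.57613679]
[[ 0.43288133  0.00436774  0.07      ]
 [ 0.36310999  0.06612208  0.07      ]
 [ 0.35975939 -0.07169242  0.07      ]
 [ 0.28915416 -0.00119978  0.07      ]] [(np.float64(-0.2127442483256767), np.float64(0.033306824885457706)), (np.float64(-0.27121672256969004), np.float64(0.10585065849509127))]
```

Emit:
send_rows([
  [[-0.2, 0, 0.1, 0, 0, 0], [-0.2, 0, 0, 0, 0, 0], [-0.2, 0, 0, 0, 0, 0], [-0.2, 0, 0, 0, 0, 0], [0, 0, 0, 0, 0, 0]],
])

```text
t: 3.45
ee_pos: [0.5173, 0.1671, 0.0806]
eef_rot: [0.001, -0.082, 0.997, 0.0]
wrist_force: [1.0, 0.1, 0.9]
finger_gap: 0.004
```

Emit:
send_rows([
  [[-0.1, 0, 0, 0, 0, 0], [-0.1, 0, 0, 0, 0, 0], [-0.1, 0, 0, 0, 0, 0], [0, 0, 0, 0, 0, 0]],
])

```text
t: 3.85
ee_pos: [0.5255, 0.1685, 0.0803]
eef_rot: [0.0, -0.082, 0.997, 0.0]
wrist_force: [0.2, 0.1, -0.3]
finger_gap: 0.002
```

```bash
python3 - <<'E'
from h import *
go(-.088,.18,.08);print(bpos())
for n in('scene','top'):
    im=r.read_camera(n);cv2.imwrite(f'pics/{n}2.png',im[:,:,::-1])
a=cv2.imread('pics/scene2.png')[200:310,300:460];a=cv2.resize(a,None,fx=3.5,fy=3.5)
b=cv2.imread('pics/top2.png')[210:280,210:370];b=cv2.resize(b,None,fx=3.5,fy=3.5,interpolation=2)
cv2.imwrite('pics/s2c.png',np.vstack([a,b])[:600])
E
```

```text
t 3.85 pos [0.52548405 0.16853793 0.08031141] gap 0.0022482511163380283 F [ 0.2456939   0.0666446  -0.29787998] units [-0.2   0.01  0.01] rz units -0.033682450175148704 tilt [ 0.  0. -1.]
(np.float64(-0.09401325201067748), np.float64(0.17969693628642458), np.float64(0.0803114149852077))
```

View pics/s2c.png

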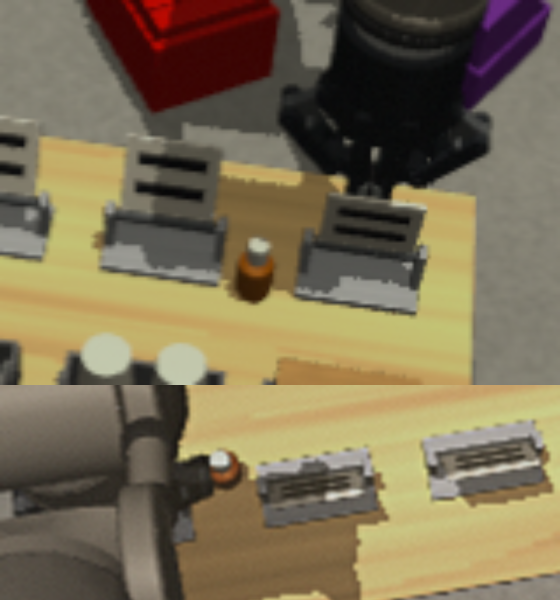

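Emit:
send_rows([
  [[-0.1, 0, 0, 0, 0, 0], [-0.1, 0, 0, 0, 0, 0], [0, 0, 0, 0, 0, 0]],
])

```text
t: 4.25
ee_pos: [0.5315, 0.1695, 0.0803]
eef_rot: [0.0, -0.082, 0.997, 0.0]
wrist_force: [-0.4, 0.3, 0.4]
finger_gap: 0.0
```

Emit:
send_rows([
  [[-0.05, 0, 0, 0, 0, 0], [-0.05, 0, 0, 0, 0, 0], [0, 0, 0, 0, 0, 0]],
])

```text
t: 4.55
ee_pos: [0.5342, 0.17, 0.0803]
eef_rot: [0.0, -0.082, 0.997, 0.0]
wrist_force: [0.2, 0.7, -0.3]
finger_gap: -0.001
```

```bash
cat > look.py <<'E'
import sys
from h import *
k=sys.argv[1]
print(bpos(),r.get_state()['wrist_force'])
im=r.read_camera('scene');cv2.imwrite(f'pics/scene{k}.png',im[:,:,::-1])
a=cv2.imread(f'pics/scene{k}.png');x0,y0,s=215,205,3.4
c=cv2.resize(a[205:310,215:445],None,fx=s,fy=s,interpolation=2)
for n,y in YS.items():
    for th,col in((-.3,(0,0,255)),(.3,(255,0,0)),(.55,(255,255,0))):
        P=[W(-.085+.056*np.sin(th),y+d,.040+.056*np.cos(th)) for d in(.03,-.03)]
        p=(proj('scene',P)-[x0,y0])*s;cv2.line(c,tuple(map(int,p[0])),tuple(map(int,p[1])),col,1)
cv2.imwrite(f'pics/c{k}.png',c)
E
python3 look.py 3
```

```text
(np.float64(-0.08517376329053372), np.float64(0.17966949178278427), np.float64(0.08031826365768019)) [ 0.21060095  0.66606948 -0.26758524]
```

View pics/c3.png

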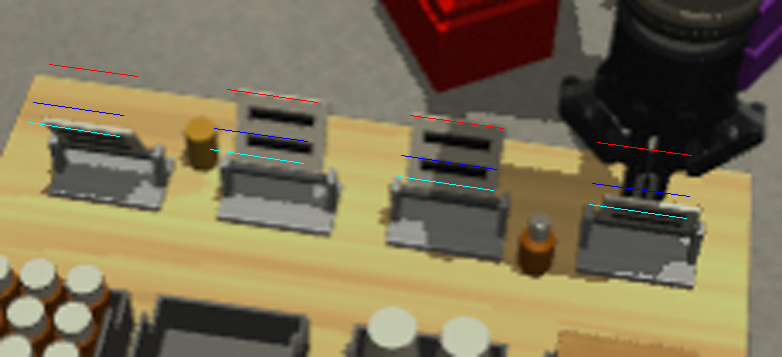

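```bash
python3 - <<'E'
from h import *
s=3.4
for n,obs in(('filters',[(692,287),(577,270)]),('last',[(330,236),(218,220)]),('vials',[(163,209),(47,193)]),('cups',[(501,258),(387,242)])):
    o=np.array(obs)/s+[215,205]
    w=ray('scene',o,.009)  # mid foot edge
    print(n,[((p[:2]-CT)@ex+.085-.022,(p[:2]-CT)@ey-YS[n]) for p in w])
E
```

```text
filters [(np.float64(0.0017587204443862206), np.float64(0.046353662832666426)), (np.float64(0.0017465248753430404), np.float64(-0.029538249943102474))]
last [(np.float64(0.004090020952282843), np.float64(0.04533808562319032)), (np.float64(0.004859169601230014), np.float64(-0.031167015217632543))]
vials [(np.float64(0.002718331540881462), np.float64(0.05011019332572589)), (np.float64(0.00414289730731307), np.float64(-0.0313139588477368))]
cups [(np.float64(0.0011830171889742405), np.float64(0.0398913237498804)), (np.float64(0.0020198898025139203), np.float64(-0.03645173140578259))]
```

Emit:
send_rows([
  [[-0.05, 0, 0, 0, 0, 0], [-0.05, 0, 0, 0, 0, 0], [0, 0, 0, 0, 0, 0]],
])

```text
t: 4.9
ee_pos: [0.5372, 0.1705, 0.0803]
eef_rot: [0.0, -0.083, 0.997, 0.0]
wrist_force: [-0.2, 0.9, 0.9]
finger_gap: 0.0
```

```bash
python3 look.py 4
```

```text
(np.float64(-0.08212709100643639), np.float64(0.17966227038979232), np.float64(0.0803397475656684)) [-0.16593685  0.90234218  0.86193158]
```

View pics/c4.png

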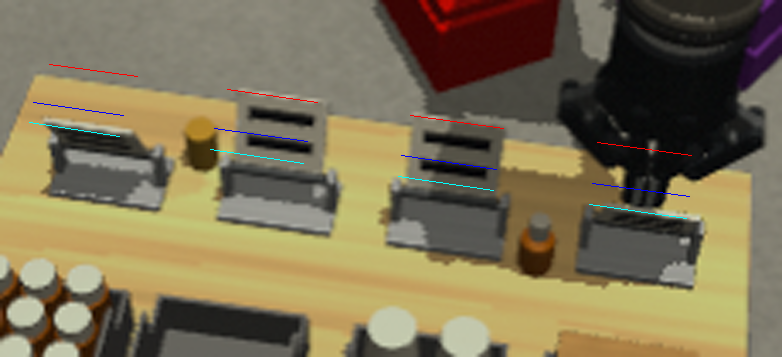

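Emit:
send_rows([
  [[0.5, 0, -0.1, 0, 0, 0], [0.7, 0, -0.2, 0, 0, 0], [0.7, 0, -0.3, 0, 0, 0], [0, -1, 0, 0, 0, 0], [0, -1, 0, 0, 0, 0]],
])

```text
t: 5.45
ee_pos: [0.4906, 0.1018, 0.099]
eef_rot: [0.001, -0.084, 0.996, 0.0]
wrist_force: [0.9, 0.8, 0.1]
finger_gap: -0.002
```

Emit:
send_rows([
  [[0, -1, 0, 0, 0, 0], [0, -0.95, 0, 0, 0, 0], [0, 0, 0.6, 0, 0, 0], [-0.2, 0, 0, 0, 0, 0], [0, 0, 0, 0, 0, 0]],
])

```text
t: 5.95
ee_pos: [0.507, 0.0454, 0.0805]
eef_rot: [0.0, -0.082, 0.997, 0.0]
wrist_force: [0.8, 0.8, 0.5]
finger_gap: 0.003
```

```bash
python3 - <<'E'
from h import *
go(-.082,.062,.08);print(bpos())
E
```

```text
t 5.95 pos [0.50698131 0.04537525 0.08051172] gap 0.0028279600259042722 F [0.79398168 0.81427732 0.50408915] units [-1.69  0.03  0.02] rz units -0.033572359886938075 tilt [ 0.001  0.    -1.   ]
(np.float64(-0.1328342538466032), np.float64(0.06135706342390133), np.float64(0.08051172266797721))
```

Emit:
send_rows([
  [[-0.25, 0, 0, 0, 0, 0], [-0.25, 0, 0, 0, 0, 0], [-0.25, 0, 0, 0, 0, 0], [-0.25, 0, 0, 0, 0, 0], [-0.25, 0, 0, 0, 0, 0]],
])

```text
t: 6.45
ee_pos: [0.5439, 0.0517, 0.0804]
eef_rot: [0.0, -0.083, 0.997, 0.0]
wrist_force: [-1.1, 0.3, -0.6]
finger_gap: 0.001
```

Emit:
send_rows([
  [[-0.15, 0, 0, 0, 0, 0], [-0.1, 0, 0, 0, 0, 0], [-0.1, 0, 0, 0, 0, 0], [-0.05, 0, 0, 0, 0, 0], [0, 0, 0, 0, 0, 0]],
])

```text
t: 6.95
ee_pos: [0.5551, 0.0533, 0.0803]
eef_rot: [0.0, -0.082, 0.997, 0.0]
wrist_force: [0.2, 1.4, 0.0]
finger_gap: -0.0
```

```bash
python3 look.py 5
```

```text
(np.float64(-0.08404207426103157), np.float64(0.06110599927366002), np.float64(0.08030572237008266)) [0.20703752 1.37866634 0.01898553]
```

View pics/c5.png

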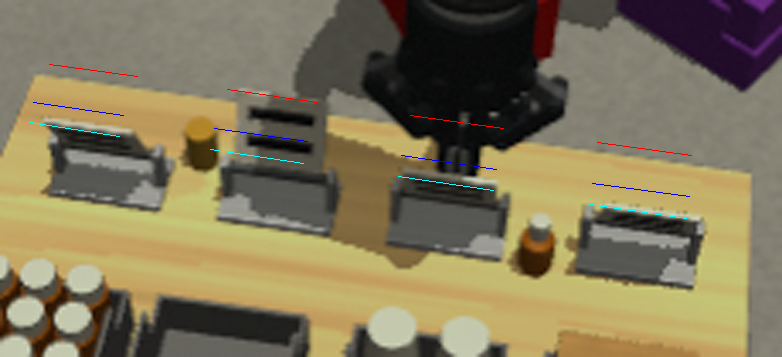

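Emit:
send_rows([
  [[-0.05, 0, 0, 0, 0, 0], [-0.04, 0, 0, 0, 0, 0], [0, 0, 0, 0, 0, 0]],
])

```text
t: 7.3
ee_pos: [0.5578, 0.0538, 0.0804]
eef_rot: [0.0, -0.083, 0.997, 0.0]
wrist_force: [-0.3, 0.3, -0.4]
finger_gap: -0.0
```

Emit:
send_rows([
  [[0.5, 0, -0.1, 0, 0, 0], [0.8, 0, -0.3, 0, 0, 0], [0.9, 0, -0.8, 0, 0, 0], [1, 0.5, -1, 0, 0, 0], [1, 0.5, -1, 0, 0, 0]],
])

```text
t: 7.8
ee_pos: [0.4273, 0.0625, 0.1771]
eef_rot: [-0.0, -0.082, 0.997, 0.0]
wrist_force: [0.6, 0.5, 0.7]
finger_gap: 0.002
```

Emit:
send_rows([
  [[1, 0.5, -1, 0, 0, 0], [0, 0, -0.5, 0, 0, 0], [0, 0, 0, 0, 0, 0]],
])

```text
t: 8.1
ee_pos: [0.3973, 0.0727, 0.2237]
eef_rot: [0.003, -0.083, 0.997, -0.0]
wrist_force: [0.8, 0.6, -0.1]
finger_gap: 0.0
```

```bash
python3 look.py 6; python3 - <<'E'
from h import *
im=r.read_camera('top')[:,:,::-1].copy();cv2.imwrite('pics/top6.png',im);x0,y0,s=205,190,3.25
c=cv2.resize(im[190:300,205:445],None,fx=s,fy=s,interpolation=2)
for n,y in YS.items():
    for th,col in((-.55,(0,255,255)),(-.3,(0,0,255)),(.3,(255,0,0)),(.55,(255,255,0))):
        P=[W(-.085+.056*np.sin(th),y+d,.040+.056*np.cos(th)) for d in(.03,-.03)]
        p=(proj('top',P)-[x0,y0])*s;cv2.line(c,tuple(map(int,p[0])),tuple(map(int,p[1])),col,1)
o=cv2.resize(im[190:300,205:445],None,fx=s,fy=s,interpolation=2)
f=cv2.imread('pics/c6.png');cv2.imwrite('pics/t6.png',np.vstack([c,o[100:300]]))
E
```

```text
(np.float64(-0.23640661118558173), np.float64(0.10666703930550452), np.float64(0.22370566016386634)) [ 0.84486566  0.60162693 -0.08957937]
```

View pics/c6.png

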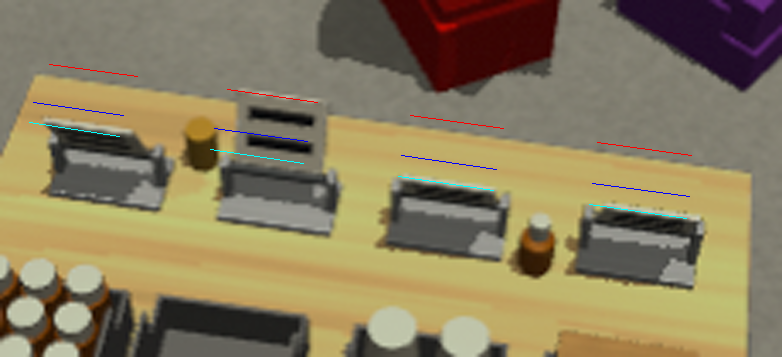

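View pics/t6.png

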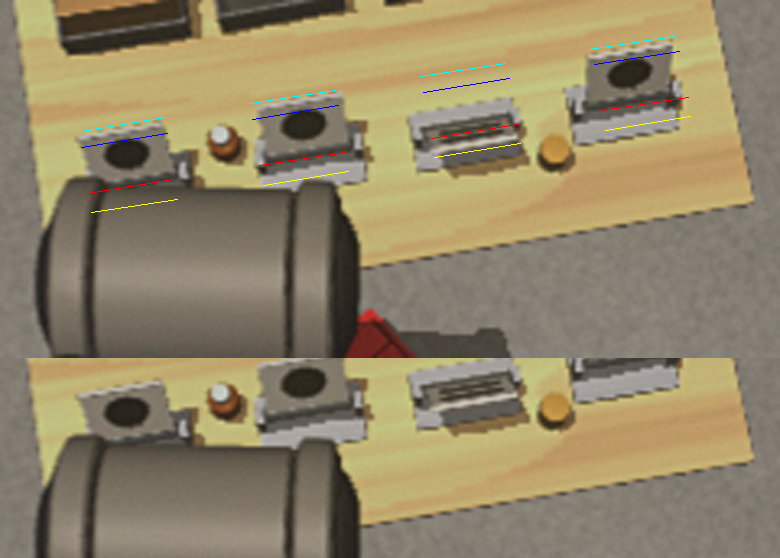

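```bash
python3 - <<'E'
from h import *
im=cv2.imread('pics/top6.png');x0,y0,s=325,210,12
c=cv2.resize(im[210:255,325:375],None,fx=s,fy=s,interpolation=cv2.INTER_CUBIC)
y=-.06
def L(P,col):
    p=(proj('top',P)-[x0,y0]+.5)*s
    cv2.polylines(c,[p.astype(int).reshape(-1,1,2)],len(P)>2,col,1)
for th,col in((-.55,(0,255,255)),(-.3,(0,0,255)),(0,(0,255,0))):
    L([W(-.085+.056*np.sin(th),y+d,.040+.056*np.cos(th)) for d in(.03,-.03)],col)
L([W(-.085+a,y+b,.012) for a,b in((.022,.039),(.022,-.039),(-.022,-.039),(-.022,.039))],(255,0,255))
cv2.imwrite('pics/z6.png',c)
E
```

```text
(no output)
```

View pics/z6.png

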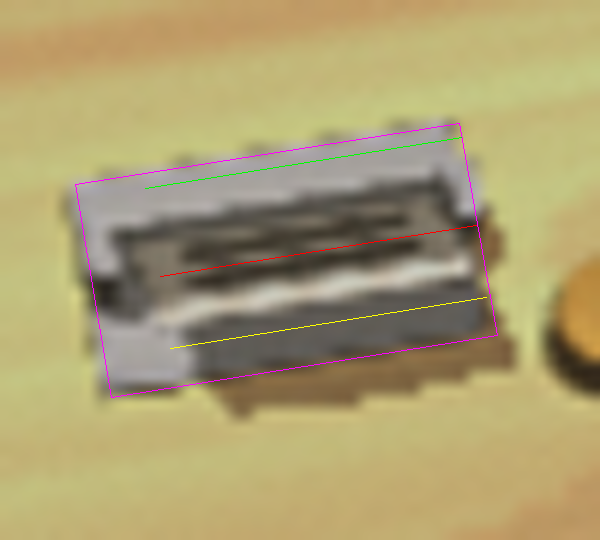

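```bash
python3 - <<'E'
from plant import r
print(r.get_state()['joint_vel'].round(3) if hasattr(r.get_state()['joint_vel'],'round') else r.get_state()['joint_vel']);print(r.finish_job())
E
```

```text
[-0.003  0.03   0.015 -0.001  0.002  0.   ]
the job is handed in; nothing more can be done
None
```

The flip tags of all four bins are set as asked, and the job is handed in (simulated time about 8 s). `finish_job()` reports no verdict.

- **What I moved:** With the gripper shut, I swept a fingertip against the tags of the filter-box bin and the sample-cup bin, pushing each over towards its bin. The measured wrist force stayed below about 2 N.
- **What I left alone:** The vials tag already leaned to its bin, and the tag of the nearly empty bin already leaned to the robot. I did not touch either.

The last pictures gave these angles:

| Tag in front of | Measured angle | Required |
|---|---|---|
| Filter boxes | about +0.5 rad, disc up | above +0.3 rad |
| Sample cups | about +0.5 rad, disc up | above +0.3 rad |
| Vials | about +0.45 rad, disc up | above +0.3 rad |
| Single vial left | about -0.43 rad, bars up | below -0.3 rad |

- **Bystanders:** By eye, I saw no shift of the bins, weight or dropper near the tags. I did not measure the other bystanders at the end. The arm is raised clear of everything.
- **Disagreement:** The scene camera's calibration was about 2 px off from the top camera's. I took the angle of the nearly empty bin's tag from the top view, where its stand outline fitted to within about a pixel.

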